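# Pin the clay extruder and lock it with its R-clip

### The arm

A 7-joint arm with a two-finger parallel gripper is mounted at the origin on the work surface. World frame = base frame: x ahead of the robot, y to its left, z up, the work surface at z = 0. Lengths are in m, angles in degrees, forces in N, time in s.
With the tool pointing down it reaches from about 0.425 to 1.025 m from the base axis. Payload 9.4 kg.
Tool frame: the origin (TCP) lies on the centre line of the jaws, within the pads' length; the fingertips stand 17 mm ahead of it and the grasp point (between the pads) lies 2 mm behind it; z points along the fingers, y is the line along which they close (so a half turn about z gives the same grasp; the last joint's range is limited). The gripper opens to 93 mm and grips with 3 to 60 N. Pads are 15 mm wide; open, the fingers measure 128 mm over their backs; the gripper's body (75 mm by 188 mm) begins 65 mm behind the grasp point.
Start: joints at [-77.619, 34.337, -0.143, 91.639, 0.103, 54.024, -4.572], TCP at [0.209, 0.694, 0.236] pointing down, gripper open.
Joint ranges: [-147.43, 147.43], [-19.82, 112.94], [-74.19, 73.91], [6.32, 146.72], [-59.91, 239.91], [6.04, 106.73], [-150.56, 150.56]. Speed limits (degrees/s): [127.2, 127.2, 172.46, 172.46, 180, 180, 180].

### API

Orientations are given as [roll, pitch, yaw] about the fixed x, y, z axes, in that order (R = Rz(yaw) Ry(pitch) Rx(roll)).
In Python, from workcell import robot, snapshot, workorder gives the robot as it stands. The module is installed in compiled form; this text tells all that it offers.
- The arm moves only by the tool apply_moves, never from a script. Its argument "targets" is a list of rows, each a list of 6 numbers: the shift along the tool's x, y, z in mm, then the turn, a rotation vector about the tool's x, y, z in degrees. In form: [[dx, dy, dz, ax, ay, az], ...]. A call has exactly 8 rows; each row is the pose to reach, as a shift and turn from the pose commanded when the call began, along the tool's axes at that moment; what a row does not reach only later rows make up. A row lasts 1/12 s, in which the tool goes at most 41.7 mm and 7.16 degrees, less where a joint would pass 70% of its speed; a pose out of reach is approached as far as the arm can. A call with a gripper value outside its range is refused whole. "fingers" is the gripper command: -1 is shut, 1 is fully open, values between are in proportion, set as the call begins (left out, the last holds). The fingers move at their own pace and stop on an object; "force" is the grip in N (left out, the last holds). Time passes only in rows, so rows that repeat a pose let the fingers close, or fill a call up. It gives the time, the measured TCP pose, the force, the opening and the grip force at its end, in the units of the state.
- robot.observe(): the state, without advancing time (a new reading comes with each control period).
- snapshot(name): name is "scene" or "top"; returns a dict with "color" (400x640x3 uint8, blue, green, red), "intrinsics" (3x3 intrinsics, pixels), "dist_coeffs" ([k1, k2, p1, p2, k3] as OpenCV has them; the pictures are not rectified), "world_to_cam" (4x4, takes a point from world to camera coordinates). Camera axes: x right, y up, looking along -z (the intrinsics and any distortion apply to the point x, -y, -z); pixel columns grow to the right and rows downward; lengths in m; the calibration is good to about 2 mm. A picture is of the moment at which its call begins. There is no depth.
- workorder.hand_in(): hands the job in; it is judged then, once.
The state is a dict: "time": time; "q": joint angles; "qd": joint speeds; "effort": joint torques, N m; "ee_pos": TCP position; "tcp_rot": TCP orientation; "ft_force": force on the tool from outside, world axes, zero at the start; "ft_torque": the same for the moment, N m; "gripper_width": opening from 0.0 (shut) to 1.0 (fully open); "gripper_force": force on a finger pad.
Only numpy, scipy, OpenCV 4.12 (cv2) and the standard library are available. Lean on these libraries where they do the work, as an engineer would, in place of code of your own. Each camera call takes 0.05 s, during which the arm holds its last target. There are 200 camera calls.

### The job

The clay extruder's pivot pin has slid partly out of its bracket: push it fully home by its red head, then take the R-clip out of the wooden block and push its straight leg down through the cross-hole at the pin's other end until its bent leg rides over the pin and snaps round it. The stack of washers under the head varies, so find the hole by sight or feel; press gently, never with more than 30 N, let go of the clip, and leave everything else where it stands.

Things in the scene. Friction and masses are not known exactly. Their poses are not given: they have to be found in the camera images.
- bracket: bench clay extruder and its bracket, fixed. Origin on the table under the pivot pin's axis, midway between the two green cheeks; y along the horizontal pin (red head at +y, plain end at -y), x along the barrel, z up. Pin axis 95 mm up. Cheeks 12 mm thick, outer faces at y = 27 and -27 mm, tops 109 mm high. Barrel 88 mm across, axis 95 mm up, x = 70 to 270 mm. Base plate x -45 to 295, 100 mm wide
- head_bare (a point): fixed point on the pin axis, bracket axes (y = 35 mm): where the outer face of the red head would be, pin home, with no brass packing washers under the head. The washers, 3 to 28 mm in all, are not measured and keep the head that much further out along +y. Until the pin is home the head stands another 0.045 m minus pin out
- hole_bare (a point): fixed point on the pin axis, bracket axes (y = -81 mm): where the centre of the cross-hole would be, pin home, with no washers; the washers move it 3 to 28 mm along +y, just as they do the head. Vertical through-hole 8 mm square with 1 mm countersunk mouths; its centre is always 116 mm from the head's outer face and 27 mm from the pin's plain end
- pin (a joint): how far the steel pivot pin (20 mm across, head 32 mm across and 8 mm thick) is pushed in along bracket -y: 0 to 0.045 m; 0.045 is fully home, a solid stop. It slides stiffly (about 5 N) and stays where it is left. Before it is home the hole lies in or too close to the cheek
- clip_coil (a point): centre of the double coil (24 mm across, 12 mm thick along clip y) atop the steel R-clip: grip it there, across the thickness. The 70 g clip stands upright in the block, z up, wire 6 mm, straight leg down at clip x = -9 mm, springy bent leg on the +x side. Once home on the pin the coil centre is 38 mm above the pin axis. It may face either way across the pin
- clip_tip (a point): square-cut tip of the R-clip's straight leg, with the clip's axes: 9 mm to -x and 88 mm below clip_coil; 50 mm below the pin axis once home
- clip_leg (a joint): how far the R-clip's bent leg is sprung open, rad: 0 relaxed, about 0.11 as its throat rides over the pin (5 to 15 N downward push), back near 0 once snapped round it. The pocket that hugs the pin is 38 mm below the coil centre, the throat 11.5 mm below that; the leg ends 72 mm below the coil centre
- block: fixed wooden block 90 x 150 x 45 mm tall that parks the R-clip; origin at the centre of its underside, long side along its y. The clip's leg stands 15.5 mm deep in the hole at block x = -12, y = -45 mm; the spare pin in the one at x = 0, y = +45 mm
- brush_grip (a point): a wooden brush lying on the table; point on its handle; a bystander
- vase_tall_mid (a point): unfired brown clay bottle vase, 114 mm across, 167 mm tall; point at its centre; a bystander
- vase_small_mid (a point): terracotta bottle vase, 88 mm across, 129 mm tall; point at its centre; a bystander
- bowl_mid (a point): terracotta bowl, 110 mm across, 55 mm tall; point at its centre; a bystander
- can_mid (a point): yellow can, 66 mm across, 110 mm tall; point at its centre; a bystander
- die_ring_mid (a point): dark steel extruder die ring lying flat, 72 mm across, 12 mm thick; point at its centre; a bystander
- spare_pin_mid (a point): small brass pin, 12 mm shank with 20 mm head, 50 mm tall, standing in the second hole of the wooden block, 90 mm from the clip's hole; point at its centre; a bystander

How it is judged (in metres and radians):
On the way, in this order (a step that is already met when the one before it is completed fails the run):
1. the pin is fully home (value of joint pin above 0.043 m), for 0.2 s.
2. the clip's straight leg is through the cross-hole (value of joint pin above 0.043 m and x of clip_tip in the frame of bracket between -0.008 and 0.008 m and y of clip_tip in the frame of bracket between -0.0805 and -0.0505 m and z of clip_tip in the frame of bracket below 0.08 m), for 0.05 s.
At the end, for the whole second after the job is handed in: Pin home (within 2 mm); R-clip upright (0.25 rad) and square across the pin (0.3 rad), straight leg through the cross-hole with its tip 42 to 60 mm below the pin axis and within 8 mm of the pin's mid-plane, bent leg snapped round the pin (open under 0.045 rad), released and at rest (value of joint pin above 0.043 m and x of clip_tip in the frame of bracket between -0.008 and 0.008 m and y of clip_tip in the frame of bracket between -0.0805 and -0.0505 m and z of clip_tip in the frame of bracket between 0.035 and 0.053 m and value of joint clip_leg below 0.045 rad and angle between clip_coil's own z axis and vertical below 0.25 rad and angle between the y axis of clip_coil and the y axis of bracket, either way round below 0.3 rad and linear speed of clip below 0.02 m/s); the robot touches nothing.
It fails at once if the R-clip is pressed against the pin or the extruder with more than 30 N (contact force between clip and bracket above 30 N).
It fails at once if the robot presses on the pin or the extruder with more than 30 N (contact force between the arm and bracket above 30 N).
It fails at once if a bystander (vases, bowl, can, brush, die ring, spare pin) is moved more than 25 mm (distance of any of vase_tall_mid, vase_small_mid, bowl_mid, can_mid, die_ring_mid, spare_pin_mid, brush_grip from where it was at the start of the episode above 0.025 m).
It also fails if it takes over 61 s, if anything falls off the work surface, if the arm or the gripper's body presses on something with over 40 N, if the wrist force passes 120 N, or if a joint passes its speed limit or range.

## Working session

There is one attempt and no reset: what is moved stays moved. The work goes in short steps, Python scripts to look and compute and a tool call to move; the robot and the scene stay as the last step left them, time stands still between calls to the robot, and variables do not carry over. Pictures are saved under pics/ and viewed, at most 10 in all, crops included, and the job is handed in when it is done.

Besides the shell and the picture viewer there is one more tool, called after "Call:" as a command line: name --pt "numbers of a row" for each row, then --argument value for the rest. apply_moves: Moves the arm, as the interface text tells. Its arguments: {"type":"object","properties":{"targets":{"type":"array","items":{"type":"array","items":{"type":"number"}}},"fingers":{"type":"number"},"force":{"type":"number"}},"required":["targets"]}

```bash
mkdir -p pics
cat > h.py <<'E'
import numpy as np, cv2
from workcell import robot, snapshot, workorder
from scipy.spatial.transform import Rotation as R
def ray(s,uv):
    p=cv2.undistortPoints(np.array([[uv]],float),np.array(s["intrinsics"]),np.array(s["dist_coeffs"]))[0,0]
    T=np.array(s["world_to_cam"]); d=T[:3,:3].T@np.array([p[0],-p[1],-1.]); c=-T[:3,:3].T@T[:3,3]
    return c,d/np.linalg.norm(d)
def onz(s,uv,z):
    c,d=ray(s,uv); return c+d*(z-c[2])/d[2]
def tri(s1,u1,s2,u2):
    c,d=ray(s1,u1); e,f=ray(s2,u2)
    t=np.linalg.lstsq(np.c_[d,-f],e-c,rcond=None)[0]; a=c+d*t[0]; b=e+f*t[1]
    return (a+b)/2,np.linalg.norm(a-b)
def proj(s,P):
    T=np.array(s["world_to_cam"]); p=T[:3,:3]@np.array(P)+T[:3,3]
    return cv2.projectPoints(np.array([[p[0],-p[1],-p[2]]]),np.zeros(3),np.zeros(3),np.array(s["intrinsics"]),np.array(s["dist_coeffs"]))[0][0,0]
E
python3 - <<'E'
from h import *
import pickle
for n in("scene","top"):
    s=snapshot(n); pickle.dump(s,open(n+"0.pkl","wb")); cv2.imwrite(f"pics/{n}0.png",s["color"]); print(ray(s,(320,200)))
print(robot.observe())
E
```

```text
(array([ 1.11417948, -0.29495329,  1.17653474]), array([-0.45603167,  0.21245452, -0.86423272]))
(array([ 3.41959705e-01, -1.05441022e-04,  1.09157366e+00]), array([ 0.20700943,  0.00852879, -0.97830177]))
{'time': 0.1, 'q': array([-77.61746618,  34.38132254,  -0.14477163,  91.67587856,
         0.10588716,  54.02341781,  -4.57053899]), 'qd': array([-0.00565774, -0.11889103, -0.00459219, -0.14671114, -0.00760587,
        0.06879691,  0.01155615]), 'effort': array([ 4.71537103e-03, -7.66551304e+01,  1.50200028e+00, -2.52934849e+01,
       -5.23011549e-02,  1.36213732e-02,  6.38716301e-05]), 'ee_pos': array([0.20918615, 0.69373966, 0.23483196]), 'tcp_rot': array([-1.79920071e+02,  1.02520828e-02,  1.63228736e+02]), 'ft_force': array([-0.36813722, -0.18379683,  0.23985368]), 'ft_torque': array([-0.00988466, -0.02017734,  0.04708637]), 'gripper_force': 0.0, 'gripper_width': 0.9939165529599391}
```

View pics/scene0.png

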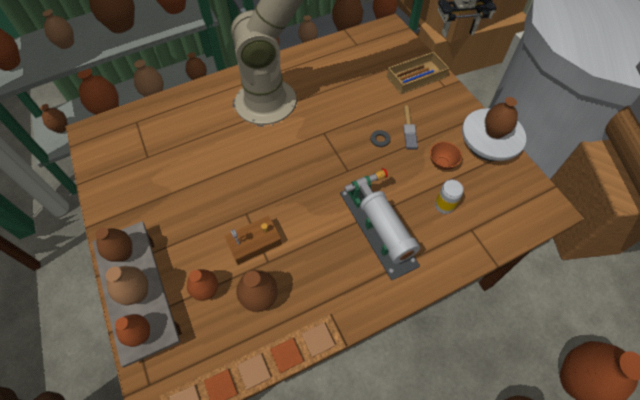

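View pics/top0.png

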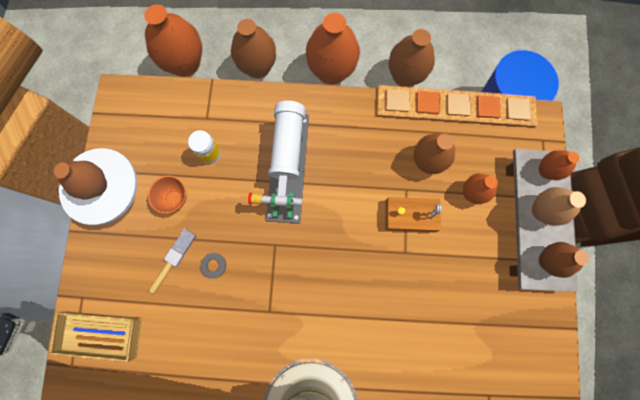

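The scene view shows the extruder near (375,210) with the red head at (384,174), and the block at (255,238). In the top view the head is at (249,199), the plain end is near (300,202), and the clip is at (434,211). I'll enlarge crops of these.

Run:
```python
import cv2,numpy as np
a=cv2.imread("pics/top0.png");b=cv2.imread("pics/scene0.png")
f=lambda im,x,y,w,h,k:cv2.resize(im[y:y+h,x:x+w],None,fx=k,fy=k,interpolation=cv2.INTER_CUBIC)
t=np.hstack([f(a,240,180,70,50,5.7)[:285,:399],f(a,380,185,70,50,5.7)[:285,:399]])
u=np.hstack([f(b,335,160,70,50,5.7)[:285,:399],f(b,222,215,70,50,5.7)[:285,:399]])
cv2.imwrite("pics/c0.png",np.vstack([t,u]))
```

```text
(no output)
```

View pics/c0.png

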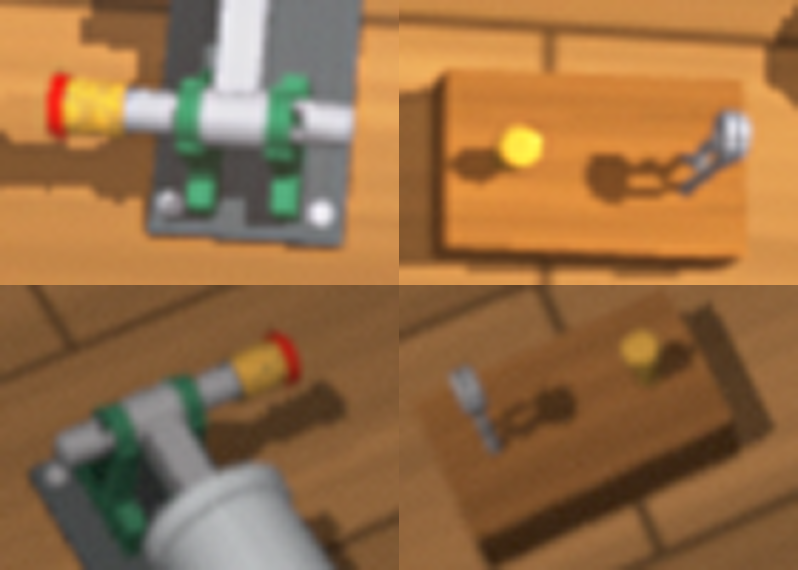

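The crops show the pin with a thick washer stack and the coil end-on in both views. I'll compute positions from these.

Run:
```python
from h import *
import pickle
np.set_printoptions(precision=4,suppress=True)
t=pickle.load(open("top0.pkl","rb"));s=pickle.load(open("scene0.pkl","rb"))
T=lambda X,Y,r=0:(240+140*r+(X-399*r+.5)/5.7-.5,180+5*r+(Y+.5)/5.7-.5)
S=lambda X,Y,r=0:(335-113*r+(X-399*r+.5)/5.7-.5,160+55*r+(Y-285+.5)/5.7-.5)
h,e=onz(t,T(50,103),.095),onz(t,T(352,121),.095)
print("head",h,"end",e,np.linalg.norm(h-e),"(151)")
print("tri end",tri(t,T(352,121),s,S(68,443)),"head",tri(t,T(57,103),s,S(288,357)))
d=(h-e)/np.linalg.norm(h-e);print("yaw of +y",np.degrees(np.arctan2(-d[0],d[1])))
for n,c in dict(red_wash=(68,105),brass_end=(124,109),ch1o=(180,110),ch1i=(203,112),ch2i=(268,115),ch2o=(303,117)).items():
    print(n,(onz(t,T(*c),.095)-e)@d)
c=[onz(t,T(*k,1),.045) for k in((447,73),(743,80),(747,245),(443,250))];print("block",c,np.mean(c,0))
c=[onz(s,S(*k,1),.045) for k in((411,408),(668,292),(737,425),(487,535))];print("block",c,np.mean(c,0))
print("coil",tri(t,T(735,130,1),s,S(465,383,1)),onz(t,T(735,130,1),.1175),onz(s,S(465,383,1),.1175))
print("spare",onz(t,T(521,146,1),.075),"entry",onz(s,S(498,445,1),.045),onz(t,T(690,185,1),.045))
for p in[(.35,0,.05)]: pass
```

```text
head [0.5468 0.2023 0.095 ] end [0.5473 0.0586 0.095 ] 0.1436213182523868 (151)
tri end (array([0.5454, 0.0593, 0.1071]), np.float64(0.002852245534872223)) head (array([0.5464, 0.1986, 0.0991]), np.float64(0.0009643654623171545))
yaw of +y 0.21556729245187473
red_wash 0.13498485594399923
brass_end 0.10825593219516771
ch1o 0.08169890093441953
ch1i 0.07073494201872718
ch2i 0.039887573162469624
ch2o 0.023278060358322555
block [array([ 0.5835, -0.1836,  0.045 ]), array([ 0.5896, -0.3325,  0.045 ]), array([ 0.5063, -0.3345,  0.045 ]), array([ 0.4944, -0.1841,  0.045 ])] [ 0.5434 -0.2586  0.045 ]
block [array([ 0.5004, -0.3368,  0.045 ]), array([ 0.4969, -0.1855,  0.045 ]), array([ 0.5873, -0.1833,  0.045 ]), array([ 0.5872, -0.3254,  0.045 ])] [ 0.5429 -0.2577  0.045 ]
coil (array([ 0.5455, -0.3034,  0.1289]), np.float64(0.002640745027963208)) [ 0.5484 -0.3057  0.1175] [ 0.5387 -0.3047  0.1175]
spare [ 0.5429 -0.215   0.075 ] entry [ 0.5416 -0.3021  0.045 ] [ 0.5345 -0.3059  0.045 ]
```

Call:
apply_moves --pt "-20 -14 0 0 0 -2" --pt "-50 -35 0 0 0 -4" --pt "-82 -57 0 0 0 -6" --pt "-114 -80 0 0 0 -8" --pt "-146 -102 0 0 0 -10" --pt "-178 -125 0 0 0 -12" --pt "-210 -147 0 0 0 -14.4" --pt "-242 -169 0 0 0 -16.8" --fingers -1 --force 40

```text
time: 0.77
ee_pos: [0.393, 0.4607, 0.2354]
tcp_rot: [-180.0, -0.0, -179.8]
ft_force: [1.0, 0.6, -0.3]
gripper_width: 0.474
gripper_force: 0.0
```

Call:
apply_moves --pt "-22 -31 0 0 0 0" --pt "-44 -62 0 0 0 0" --pt "-66 -93 0 0 0 0" --pt "-88 -124 0 0 0 0" --pt "-110 -155 0 0 0 0" --pt "-132 -185 0 0 0 0" --pt "-148 -207 25 0 0 0" --pt "-155 -214 55 0 0 0"

```text
time: 1.43
ee_pos: [0.5512, 0.244, 0.1819]
tcp_rot: [180.0, 0.3, 179.7]
ft_force: [-0.0, -0.0, -0.5]
gripper_width: 0.004
gripper_force: 0.0
```

Call:
apply_moves --pt "0 0 35 0 0 0" --pt "0 0 65 0 0 0" --pt "0 0 77 0 0 0" --pt "0 0 77 0 0 0" --pt "0 0 77 0 0 0" --pt "0 0 77 0 0 0" --pt "0 0 77 0 0 0" --pt "0 0 77 0 0 0"

```text
time: 2.1
ee_pos: [0.548, 0.2491, 0.1053]
tcp_rot: [179.9, 0.1, -180.0]
ft_force: [-0.7, -0.0, -0.8]
gripper_width: 0.004
gripper_force: 0.0
```

Run:
```python
from h import *
t=snapshot("top");s=snapshot("scene")
f=lambda im,x,y,w,h,k:cv2.resize(im[y:y+h,x:x+w],None,fx=k,fy=k,interpolation=cv2.INTER_CUBIC)
cv2.imwrite("pics/c1.png",np.hstack([f(t["color"],220,165,90,80,4.4),f(s["color"],325,135,90,80,4.4)]))
o=robot.observe();print(o["ee_pos"],o["ft_force"],o["gripper_width"])
```

```text
[0.54769869 0.24887578 0.10479312] [ 0.73418743 -0.03713791  0.20303688] 0.003064110831648142
```

View pics/c1.png

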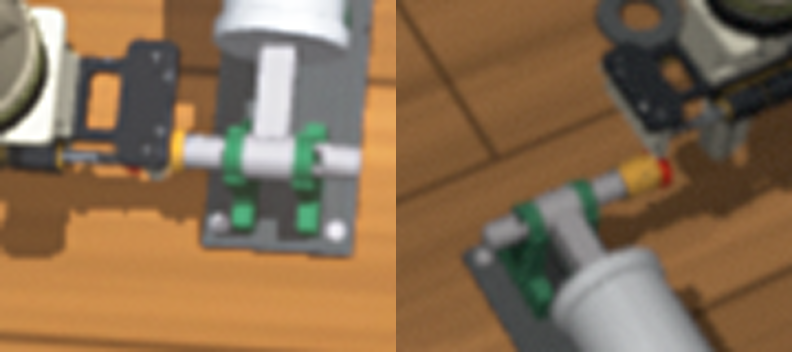

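The gripper's finger stands beside the red head, lined up with the pin axis. I'll start pushing.

Call:
apply_moves --pt "0 -15 0 0 0 0" --pt "0 -25 0 0 0 0" --pt "0 -28 0 0 0 0" --pt "0 -31 0 0 0 0" --pt "0 -34 0 0 0 0" --pt "0 -37 0 0 0 0" --pt "0 -40 0 0 0 0" --pt "0 -43 0 0 0 0"

```text
time: 2.87
ee_pos: [0.5474, 0.2075, 0.1039]
tcp_rot: [179.9, 0.1, -179.9]
ft_force: [-0.2, 6.9, 1.4]
gripper_width: 0.003
gripper_force: 3.0
```

Call:
apply_moves --pt "0 -2 0 0 0 0" --pt "0 -4 0 0 0 0" --pt "0 -6 0 0 0 0" --pt "0 -7.5 0 0 0 0" --pt "0 -9 0 0 0 0" --pt "0 -10 0 0 0 0" --pt "0 -11 0 0 0 0" --pt "0 -12 0 0 0 0"

```text
time: 3.53
ee_pos: [0.5473, 0.1953, 0.1038]
tcp_rot: [179.9, 0.0, -179.9]
ft_force: [-0.7, 4.5, 0.7]
gripper_width: 0.007
gripper_force: 2.7
```

Call:
apply_moves --pt "0 -0.7 0 0 0 0" --pt "0 -1.4 0 0 0 0" --pt "0 -2 0 0 0 0" --pt "0 -2 0 0 0 0" --pt "0 -2.5 0 0 0 0" --pt "0 -3 0 0 0 0" --pt "0 -3 0 0 0 0" --pt "0 -3 0 0 0 0"

```text
time: 4.2
ee_pos: [0.5473, 0.192, 0.1038]
tcp_rot: [179.9, 0.0, -179.9]
ft_force: [-1.3, 5.2, 0.9]
gripper_width: 0.002
gripper_force: 2.5
```

Call:
apply_moves --pt "0 -0.7 0 0 0 0" --pt "0 -1.4 0 0 0 0" --pt "0 -2 0 0 0 0" --pt "0 -2 0 0 0 0" --pt "0 -2.5 0 0 0 0" --pt "0 -3 0 0 0 0" --pt "0 -3 0 0 0 0" --pt "0 -3 0 0 0 0"

```text
time: 4.87
ee_pos: [0.5473, 0.1888, 0.1038]
tcp_rot: [179.9, 0.0, -179.9]
ft_force: [-0.7, 5.1, 0.7]
gripper_width: 0.002
gripper_force: 2.5
```

Call:
apply_moves --pt "0 -0.7 0 0 0 0" --pt "0 -1.4 0 0 0 0" --pt "0 -2 0 0 0 0" --pt "0 -2 0 0 0 0" --pt "0 -2.5 0 0 0 0" --pt "0 -3 0 0 0 0" --pt "0 -3 0 0 0 0" --pt "0 -3 0 0 0 0"

```text
time: 5.53
ee_pos: [0.5473, 0.1856, 0.1038]
tcp_rot: [179.9, 0.0, -179.9]
ft_force: [-1.6, 5.4, 1.5]
gripper_width: 0.004
gripper_force: 2.5
```

Call:
apply_moves --pt "0 -0.7 0 0 0 0" --pt "0 -1.4 0 0 0 0" --pt "0 -2 0 0 0 0" --pt "0 -2 0 0 0 0" --pt "0 -2.5 0 0 0 0" --pt "0 -3 0 0 0 0" --pt "0 -3 0 0 0 0" --pt "0 -3 0 0 0 0"

```text
time: 6.2
ee_pos: [0.5473, 0.1825, 0.1037]
tcp_rot: [179.9, 0.0, -179.9]
ft_force: [-0.8, 5.7, 1.7]
gripper_width: 0.009
gripper_force: 2.5
```

Run:
```python
from h import *
t=snapshot("top");s=snapshot("scene")
f=lambda im,x,y,w,h,k:cv2.resize(im[y:y+h,x:x+w],None,fx=k,fy=k,interpolation=cv2.INTER_CUBIC)
cv2.imwrite("pics/c2.png",np.hstack([f(t["color"],240,175,70,50,5.7)[:,:399],f(s["color"],335,160,70,50,5.7)[:,:399]]))
```

```text
(no output)
```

View pics/c2.png

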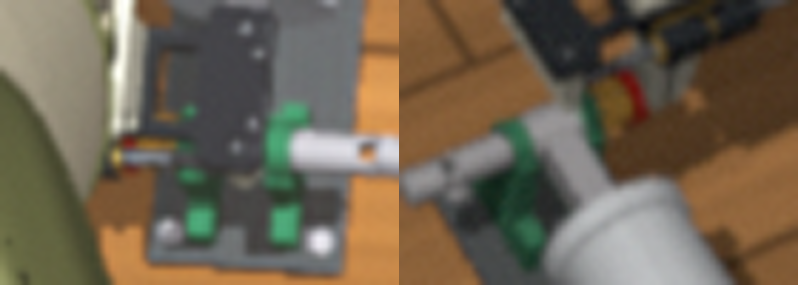

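The washers are almost against the cheek, and the cross-hole now shows at top (304.6,201). I'll carry on gently to the stop.

Call:
apply_moves --pt "0 -0.5 0 0 0 0" --pt "0 -1 0 0 0 0" --pt "0 -1.5 0 0 0 0" --pt "0 -2 0 0 0 0" --pt "0 -2 0 0 0 0" --pt "0 -2 0 0 0 0" --pt "0 -2 0 0 0 0" --pt "0 -2 0 0 0 0"

```text
time: 6.97
ee_pos: [0.5473, 0.1803, 0.1037]
tcp_rot: [180.0, 0.0, -179.9]
ft_force: [-0.4, 5.9, 1.1]
gripper_width: 0.004
gripper_force: 2.5
```

Call:
apply_moves --pt "0 -0.5 0 0 0 0" --pt "0 -1 0 0 0 0" --pt "0 -1.5 0 0 0 0" --pt "0 -2 0 0 0 0" --pt "0 -2 0 0 0 0" --pt "0 -2 0 0 0 0" --pt "0 -2 0 0 0 0" --pt "0 -2 0 0 0 0"

```text
time: 7.63
ee_pos: [0.5473, 0.1782, 0.1037]
tcp_rot: [180.0, 0.0, -179.9]
ft_force: [-0.9, 5.0, 1.4]
gripper_width: 0.009
gripper_force: 2.5
```

Call:
apply_moves --pt "0 -0.5 0 0 0 0" --pt "0 -1 0 0 0 0" --pt "0 -1.5 0 0 0 0" --pt "0 -2 0 0 0 0" --pt "0 -2 0 0 0 0" --pt "0 -2 0 0 0 0" --pt "0 -2 0 0 0 0" --pt "0 -2 0 0 0 0"

```text
time: 8.3
ee_pos: [0.5473, 0.1779, 0.1039]
tcp_rot: [179.9, 0.0, -179.9]
ft_force: [-1.7, 9.2, 1.9]
gripper_width: 0.007
gripper_force: 4.8
```

Call:
apply_moves --pt "0 -0.5 0 0 0 0" --pt "0 -1 0 0 0 0" --pt "0 -1.5 0 0 0 0" --pt "0 -2 0 0 0 0" --pt "0 -2.5 0 0 0 0" --pt "0 -2.5 0 0 0 0" --pt "0 -2.5 0 0 0 0" --pt "0 -2.5 0 0 0 0"

```text
time: 8.97
ee_pos: [0.5474, 0.1778, 0.104]
tcp_rot: [179.7, 0.1, -179.8]
ft_force: [-2.3, 16.6, 0.1]
gripper_width: 0.006
gripper_force: 8.1
```

Call:
apply_moves --pt "0 15 0 0 0 0" --pt "0 28 0 0 0 0" --pt "0 30 -25 0 0 0" --pt "0 30 -55 0 0 0" --pt "0 30 -85 0 0 0" --pt "0 5 -105 0 0 0" --pt "0 -30 -110 0 0 0" --pt "0 -68 -110 0 0 0" --fingers 1

```text
time: 9.63
ee_pos: [0.5481, 0.1053, 0.2156]
tcp_rot: [180.0, 0.2, -179.8]
ft_force: [0.2, -0.4, -0.2]
gripper_width: 0.528
gripper_force: 0.0
```

Call:
apply_moves --pt "0 -38 0 0 0 0" --pt "0 -76 0 0 0 0" --pt "1 -114 0 0 0 0" --pt "2 -152 0 0 0 0" --pt "3 -190 0 0 0 0" --pt "4 -228 0 0 0 0" --pt "5 -266 0 0 0 0" --pt "5 -304 0 0 0 0"

```text
time: 10.3
ee_pos: [0.5417, -0.2012, 0.2136]
tcp_rot: [-180.0, -0.1, 180.0]
ft_force: [0.4, -1.0, -0.4]
gripper_width: 0.997
gripper_force: 0.0
```

Run:
```python
from h import *
import pickle
t=snapshot("top");s=snapshot("scene");pickle.dump((t,s),open("1.pkl","wb"))
f=lambda im,x,y,w,h,k:cv2.resize(im[y:y+h,x:x+w],None,fx=k,fy=k,interpolation=cv2.INTER_CUBIC)
cv2.imwrite("pics/c3.png",np.hstack([f(t["color"],265,182,50,36,8)[:,:400],f(s["color"],335,165,50,36,8)[:,:400]]))
o=robot.observe();print(o["ee_pos"],o["ft_force"],o["tcp_rot"],o["gripper_width"])
```

```text
[ 0.5410168  -0.2067367   0.21345818] [-0.72455982  0.83476139 -0.20056489] [-1.79788708e+02 -5.08156356e-02  1.79486004e+02] 1.000293775320581
```

View pics/c3.png

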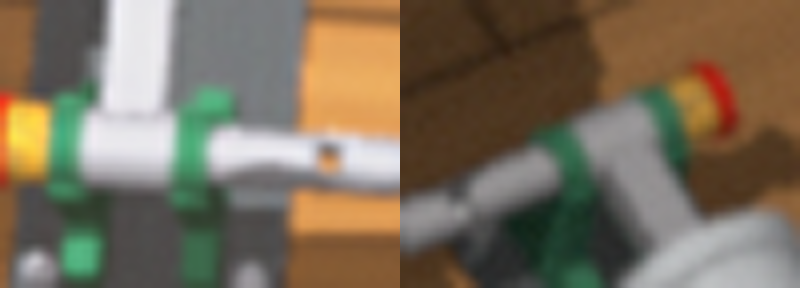

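The hole mouth is at about top (305.7,201.2) and scene (342,190). The washers sit tight against the cheek.

Run:
```python
from h import *
import pickle
np.set_printoptions(precision=4,suppress=True)
t,s=pickle.load(open("1.pkl","rb"))
print("hole",onz(t,(305.7,201.2),.105),onz(s,(342.1,190.2),.105),tri(t,(305.7,201.2),s,(342.1,190.2)))
T=lambda X,Y:(265+(X+.5)/8-.5,182+(Y+.5)/8-.5)
a,b=onz(t,T(50,140),.108),onz(t,T(203,145),.108);print("cheek outer",a,b,(a+b)/2)
print("red/brass",onz(t,T(8,140),.108))
# pin axis x: edges of bright pin beside the hole
im=t["color"].astype(int)
for u in (292,294,296,310,312): print(u,im[192:212,u].sum(1)//3)
t0=pickle.load(open("top0.pkl","rb"))["color"];s0=pickle.load(open("scene0.pkl","rb"))["color"]
for im,(x,y) in((t0,(428,200)),(s0,(226,224))):
    c=im[y:y+26,x:x+22].astype(int); m=(c.max(2)-c.min(2))<45
    print(x,y);print("\n".join("".join("#" if q else "." for q in r) for r in m))
```

```text
hole [0.545  0.0464 0.105 ] [0.5478 0.0443 0.105 ] (array([0.5457, 0.0461, 0.1007]), np.float64(0.0009231810076720452))
cheek outer [0.5442 0.1394 0.108 ] [0.5458 0.0884 0.108 ] [0.545  0.1139 0.108 ]
red/brass [0.5433 0.1534 0.108 ]
292 [125 130 131 121 106 131 190 223 234 228 209 170 121  77  62  57  54  57
  61  66]
294 [123 122 112 105 103 143 205 226 232 229 203 148 109 109 119 109  82  74
  74  75]
296 [125 125 125 124 122 134 179 219 233 227 182 129 107 112 124 118  84  75
  75  75]
310 [168 168 164 159 158 159 174 201 222 231 228 206 172 139 129 148 156 156
 143 100]
312 [168 167 165 161 159 159 172 195 218 230 230 215 178 134 123 146 156 156
 142 102]
428 200
......................
......................
......................
......................
......................
........####..........
........#####.........
........######........
.......#######........
.......######.........
......#######.........
.....########.........
...###..####..........
...###.###............
....####..............
.....##...............
....#.................
..##..................
..#...................
......................
......................
......................
......................
......................
......................
......................
226 224
......................
......................
......................
......................
......................
.......##.............
.....####.............
.....#####............
.....#####............
......#####...........
......#####...........
.......####...........
.......####...........
........###...........
.........###..........
..........###.........
..........###.........
..........####........
...........###........
...........###........
............#.........
......................
......................
......................
......................
......................
```

Hole at about (0.546, 0.045) by both sight and feel; coil at about (0.542, -0.3045), facing +x. Next I'll go to the clip.

Call:
apply_moves --pt "0 -30 0 0 0 0.3" --pt "-1 -65 0 0 0 0.3" --pt "-1 -90 0 0 0 0.3" --pt "-1 -98 20 0 0 0.3" --pt "-1 -98 50 0 0 0.3" --pt "-1 -98 80 0 0 0.3" --pt "-1 -98 95 0 0 0.3" --pt "-1 -98 95 0 0 0.3"

```text
time: 11.07
ee_pos: [0.5415, -0.2959, 0.115]
tcp_rot: [179.9, -0.3, 179.7]
ft_force: [-0.8, 0.6, 0.3]
gripper_width: 0.997
gripper_force: 0.0
```

Call:
apply_moves --pt "0 0 0 0 0 0" --pt "0 0 0 0 0 0" --pt "0 0 0 0 0 0" --pt "0 0 0 0 0 0" --pt "0 0 0 0 0 0" --pt "0 0 0 0 0 0" --pt "0 0 0 0 0 0" --pt "0 0 0 0 0 0" --fingers -1 --force 15

```text
time: 11.73
ee_pos: [0.5436, -0.297, 0.1189]
tcp_rot: [-180.0, 0.0, 179.7]
ft_force: [-0.0, 0.5, -0.1]
gripper_width: 0.473
gripper_force: 0.0
```

Call:
apply_moves --pt "0 -4 0 0 0 0" --pt "0 -7 0 0 0 0" --pt "0 -7 0 0 0 0" --pt "0 -7 0 0 0 0" --pt "0 -7 0 0 0 0" --pt "0 -7 0 0 0 0" --pt "0 -7 0 0 0 0" --pt "0 -7 0 0 0 0"

```text
time: 12.4
ee_pos: [0.5434, -0.3039, 0.1186]
tcp_rot: [-180.0, -0.0, 179.7]
ft_force: [0.3, 0.4, -0.5]
gripper_width: 0.126
gripper_force: 15.0
```

Call:
apply_moves --pt "0 0 0 0 0 0" --pt "0 0 -2 0 0 0" --pt "0 0 -8 0 0 0" --pt "0 0 -18 0 0 0" --pt "0 0 -38 0 0 0" --pt "0 0 -65 0 0 0" --pt "0 0 -90 0 0 0" --pt "0 0 -100 0 0 0" --fingers -1 --force 50

```text
time: 13.07
ee_pos: [0.5446, -0.3044, 0.2229]
tcp_rot: [-179.9, 0.3, 179.7]
ft_force: [0.5, -0.2, 0.1]
gripper_width: 0.124
gripper_force: 50.0
```

Call:
apply_moves --pt "0 20 0 0 0 0" --pt "0 55 0 0 0 0" --pt "0 93 0 0 0 0" --pt "0 131 0 0 0 0" --pt "0 169 0 0 0 0" --pt "-1 207 0 0 0 0" --pt "-2 245 0 0 0 0" --pt "-3 280 0 0 0 0"

```text
time: 13.73
ee_pos: [0.5474, -0.0216, 0.219]
tcp_rot: [180.0, 0.0, 179.8]
ft_force: [0.1, 0.1, -0.7]
gripper_width: 0.123
gripper_force: 50.0
```

Run:
```python
from h import *
import pickle
t=snapshot("top");s=snapshot("scene");pickle.dump((t,s),open("2.pkl","wb"))
o=robot.observe();print(o["ee_pos"],o["ft_force"],o["tcp_rot"],o["gripper_width"])
p=o["ee_pos"];print(proj(t,p),proj(s,p),proj(t,p-[.009,0,.09]),proj(s,p-[.009,0,.09]))
u,v=map(int,proj(t,p-[0,0,.045]));a,b=map(int,proj(s,p-[0,0,.045]))
f=lambda im,x,y,w,h,k:cv2.resize(im[y:y+h,x:x+w],None,fx=k,fy=k,interpolation=cv2.INTER_CUBIC)
print("crop origins",u-35,v-30,a-35,b-30)
cv2.imwrite("pics/c4.png",np.hstack([f(t["color"],u-35,v-30,70,60,5.7)[:,:399],f(s["color"],a-35,b-30,70,60,5.7)[:,:399]]))
```

```text
[ 0.54794295 -0.01704803  0.21898338] [-0.04372012 -0.40667742 -1.5496971 ] [ 1.79837798e+02  3.38873676e-02 -1.79777820e+02] 0.12911737390314695
[330.89597829 191.87283197] [324.04364668 177.2304434 ] [329.55472742 203.12997031] [322.80717518 191.55444672]
crop origins 295 165 289 155
```

View pics/c4.png

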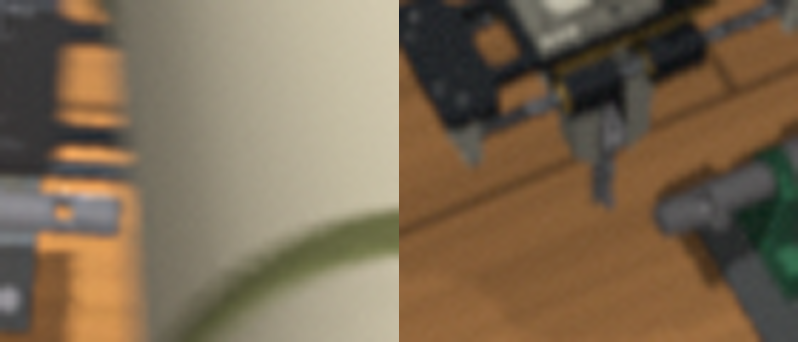

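Run:
```python
from h import *
import pickle
np.set_printoptions(precision=4,suppress=True)
t,s=pickle.load(open("2.pkl","rb"))
p=np.array([.54794,-.01705,.21898])
print("tip",proj(s,p+[-.009,0,-.089]),"bent",[proj(s,p+[a,0,-.073]) for a in(.008,.012,.016)],"coil",proj(s,p+[0,0,-.001]))
im=s["color"].astype(int)
for v in range(170,196): print(v,im[v,316:334].sum(1)//3)
```

```text
tip [322.8041 191.3803] bent [array([325.3422, 192.9621]), array([325.9519, 194.0066]), array([326.5636, 195.0543])] coil [324.0438 177.4277]
170 [64 78 53 37 39 35 35 28 25 23 19 22 44 75 84 81 80 74]
171 [79 87 60 42 31 26 25 22 19 22 15 22 48 78 84 84 83 83]
172 [78 73 60 37 24 23 19 16 22 24 26 21 42 76 81 83 82 86]
173 [63 57 56 34 18 21 20 25 34 48 51 30 45 74 84 82 86 89]
174 [74 60 54 34 25 37 43 51 55 69 72 49 45 77 82 82 84 87]
175 [84 71 56 44 52 62 67 73 68 77 81 67 52 77 84 82 83 81]
176 [90 74 63 63 72 77 80 78 75 84 83 81 65 75 81 81 81 75]
177 [86 76 70 73 80 83 85 79 70 87 81 85 78 80 82 83 80 72]
178 [89 80 70 72 80 82 82 77 71 89 93 94 82 81 83 82 83 82]
179 [86 83 73 72 80 84 85 76 71 91 98 95 80 82 85 85 89 88]
180 [86 87 80 71 80 83 82 75 69 84 81 81 77 84 90 91 91 90]
181 [88 88 85 74 80 83 84 78 65 69 68 75 80 91 91 90 89 89]
182 [86 82 79 72 78 83 82 77 64 61 67 80 88 90 91 88 92 88]
183 [78 70 70 70 80 83 83 74 65 67 78 88 90 91 91 92 92 93]
184 [70 72 79 83 87 89 81 64 61 71 81 90 93 91 93 94 94 98]
185 [79 82 88 91 90 89 78 66 62 65 80 90 95 95 94 96 95 96]
186 [92 91 91 90 91 88 78 61 60 65 79 92 93 93 96 96 95 95]
187 [90 88 89 88 91 88 79 64 62 71 83 94 94 94 95 96 95 94]
188 [90 90 91 91 93 92 82 65 65 72 84 93 95 94 94 95 94 93]
189 [90 91 91 93 94 93 83 70 66 75 85 94 95 97 93 94 94 86]
190 [93 93 93 95 95 91 86 78 78 76 85 92 94 92 94 92 88 82]
191 [95 93 94 94 95 95 93 89 91 84 87 92 91 90 91 90 87 77]
192 [96 96 96 95 95 95 94 94 92 89 90 91 90 89 88 89 87 75]
193 [93 94 94 95 95 94 95 93 91 90 90 89 88 89 91 89 85 77]
194 [94 93 95 93 94 91 91 90 90 89 87 89 88 87 88 89 87 84]
195 [95 94 94 91 89 88 89 86 89 87 90 87 90 90 90 88 92 90]
```

The scene crop shows the clip hanging upright with its lower end at about (324,190), as predicted. The arm hides the top view. I'll move over the hole.

Call:
apply_moves --pt "-2 15 0 0 0 0" --pt "-5 40 0 0 0 0" --pt "-8 58 0 0 0 0" --pt "-8 62 5 0 0 0" --pt "-8 62.5 12 0 0 0" --pt "-8 62.5 17 0 0 0" --pt "-8 62.5 18 0 0 0" --pt "-8 62.5 18 0 0 0"

```text
time: 14.5
ee_pos: [0.5556, 0.0369, 0.1999]
tcp_rot: [-180.0, -0.1, 179.6]
ft_force: [0.1, 0.3, -1.0]
gripper_width: 0.13
gripper_force: 50.0
```

Run:
```python
from h import *
import pickle
t=snapshot("top");s=snapshot("scene");pickle.dump((t,s),open("3.pkl","wb"))
o=robot.observe();p=o["ee_pos"];print(p,o["ft_force"],o["tcp_rot"])
print(proj(s,p-[.009,0,.089]),proj(t,p-[.009,0,.089]))
f=lambda im,x,y,w,h,k:cv2.resize(im[y:y+h,x:x+w],None,fx=k,fy=k,interpolation=cv2.INTER_CUBIC)
cv2.imwrite("pics/c5.png",np.hstack([f(t["color"],280,170,50,50,8),f(s["color"],317,155,50,50,8)]))
```

```text
[0.55609773 0.03739873 0.20056937] [ 0.18045817  0.33968963 -0.49080807] [-1.79978565e+02 -1.40895799e-02  1.79641257e+02]
[340.04543568 189.75046466] [309.04915337 200.13204124]
```

View pics/c5.png

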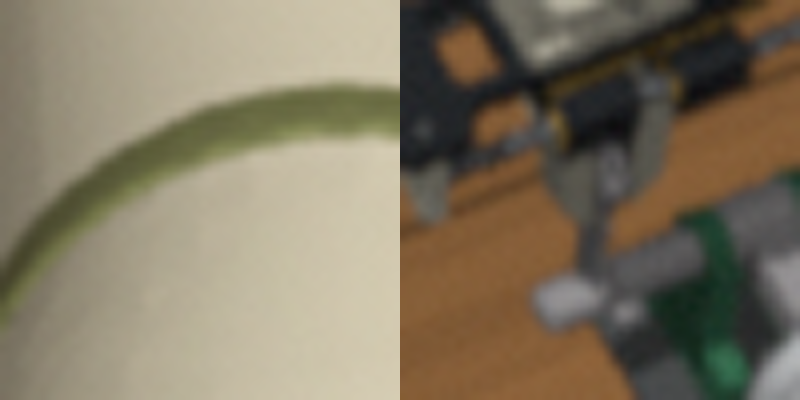

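The wire hangs just in front of the pin, about 8 mm short in y. I'll correct that and feel downward.

Call:
apply_moves --pt "0 4 0 0 0 0" --pt "0 8 0 0 0 0" --pt "0 8 1 0 0 0" --pt "0 8 2 0 0 0" --pt "0 8 3 0 0 0" --pt "0 8 4 0 0 0" --pt "0 8 5 0 0 0" --pt "0 8 5 0 0 0"

```text
time: 15.27
ee_pos: [0.5561, 0.0464, 0.1954]
tcp_rot: [-180.0, -0.0, 179.7]
ft_force: [0.5, 0.8, -0.9]
gripper_width: 0.124
gripper_force: 50.0
```

Call:
apply_moves --pt "0 0 0.5 0 0 0" --pt "0 0 1 0 0 0" --pt "0 0 1.5 0 0 0" --pt "0 0 2 0 0 0" --pt "0 0 2.5 0 0 0" --pt "0 0 3 0 0 0" --pt "0 0 3 0 0 0" --pt "0 0 3 0 0 0"

```text
time: 15.93
ee_pos: [0.5562, 0.0465, 0.1926]
tcp_rot: [-180.0, 0.0, 179.7]
ft_force: [-0.4, -0.0, -1.1]
gripper_width: 0.124
gripper_force: 50.0
```

Call:
apply_moves --pt "0 0 0.5 0 0 0" --pt "0 0 1 0 0 0" --pt "0 0 1.5 0 0 0" --pt "0 0 2 0 0 0" --pt "0 0 2.5 0 0 0" --pt "0 0 3 0 0 0" --pt "0 0 3 0 0 0" --pt "0 0 3 0 0 0"

```text
time: 16.6
ee_pos: [0.5562, 0.0465, 0.1896]
tcp_rot: [-180.0, 0.0, 179.7]
ft_force: [-0.9, -0.2, -0.9]
gripper_width: 0.123
gripper_force: 50.0
```

Call:
apply_moves --pt "0 0 0.5 0 0 0" --pt "0 0 1 0 0 0" --pt "0 0 1.5 0 0 0" --pt "0 0 2 0 0 0" --pt "0 0 2.5 0 0 0" --pt "0 0 3 0 0 0" --pt "0 0 4 0 0 0" --pt "0 0 5 0 0 0"

```text
time: 17.27
ee_pos: [0.5562, 0.0465, 0.1846]
tcp_rot: [-180.0, 0.0, 179.7]
ft_force: [0.2, -0.4, -1.1]
gripper_width: 0.129
gripper_force: 50.0
```

Call:
apply_moves --pt "1 0 0 0 0 0" --pt "2 0 0 0 0 0" --pt "3 0 0 0 0 0" --pt "4 0 0 0 0 0" --pt "4 0 0 0 0 0" --pt "4 0 0 0 0 0" --pt "4 0 0 0 0 0" --pt "4 0 0 0 0 0"

```text
time: 17.93
ee_pos: [0.5537, 0.0466, 0.185]
tcp_rot: [180.0, 0.2, 179.7]
ft_force: [5.8, 0.1, -4.8]
gripper_width: 0.128
gripper_force: 50.0
```

Call:
apply_moves --pt "-2 0 0 0 0 0" --pt "-4 0 0 0 0 0" --pt "-6 0 0 0 0 0" --pt "-8 0 0 0 0 0" --pt "-8 0 0 0 0 0" --pt "-8 0 0 0 0 0" --pt "-8 0 0 0 0 0" --pt "-8 0 0 0 0 0"

```text
time: 18.6
ee_pos: [0.5589, 0.0464, 0.1843]
tcp_rot: [-180.0, -0.1, 179.7]
ft_force: [-5.4, 0.2, 0.5]
gripper_width: 0.126
gripper_force: 50.0
```

It is in the hole: pushing 4 mm either way in x gives about equal resistance, so it is also centred. I'll re-centre and push down.

Call:
apply_moves --pt "2 0 0 0 0 0" --pt "4 0 0 0 0 0" --pt "4 0 2 0 0 0" --pt "4 0 4 0 0 0" --pt "4 0 6 0 0 0" --pt "4 0 8 0 0 0" --pt "4 0 10 0 0 0" --pt "4 0 12 0 0 0"

```text
time: 19.27
ee_pos: [0.5563, 0.0465, 0.1724]
tcp_rot: [180.0, 0.0, 179.7]
ft_force: [-0.3, 0.6, -1.3]
gripper_width: 0.128
gripper_force: 50.0
```

Call:
apply_moves --pt "0 0 1 0 0 0" --pt "0 0 2 0 0 0" --pt "0 0 3 0 0 0" --pt "0 0 4 0 0 0" --pt "0 0 5 0 0 0" --pt "0 0 6 0 0 0" --pt "0 0 7 0 0 0" --pt "0 0 8 0 0 0"

```text
time: 19.93
ee_pos: [0.5562, 0.0465, 0.1646]
tcp_rot: [180.0, 0.0, 179.7]
ft_force: [0.7, -0.3, -0.4]
gripper_width: 0.127
gripper_force: 50.0
```

Call:
apply_moves --pt "0 0 1 0 0 0" --pt "0 0 2 0 0 0" --pt "0 0 3 0 0 0" --pt "0 0 4 0 0 0" --pt "0 0 5 0 0 0" --pt "0 0 6 0 0 0" --pt "0 0 7 0 0 0" --pt "0 0 8 0 0 0"

```text
time: 20.6
ee_pos: [0.5563, 0.0465, 0.1568]
tcp_rot: [180.0, 0.0, 179.7]
ft_force: [-0.8, 0.5, 3.9]
gripper_width: 0.126
gripper_force: 50.0
```

Call:
apply_moves --pt "0 0 1 0 0 0" --pt "0 0 2 0 0 0" --pt "0 0 3 0 0 0" --pt "0 0 4 0 0 0" --pt "0 0 5 0 0 0" --pt "0 0 6 0 0 0" --pt "0 0 6 0 0 0" --pt "0 0 6 0 0 0"

```text
time: 21.27
ee_pos: [0.5561, 0.0465, 0.1506]
tcp_rot: [180.0, -0.0, 179.7]
ft_force: [0.3, 0.2, 3.3]
gripper_width: 0.123
gripper_force: 50.0
```

Call:
apply_moves --pt "0 0 1 0 0 0" --pt "0 0 2 0 0 0" --pt "0 0 3 0 0 0" --pt "0 0 4 0 0 0" --pt "0 0 5 0 0 0" --pt "0 0 6 0 0 0" --pt "0 0 6 0 0 0" --pt "0 0 6 0 0 0"

```text
time: 21.93
ee_pos: [0.5558, 0.0465, 0.1443]
tcp_rot: [-180.0, -0.0, 179.7]
ft_force: [-2.2, -0.3, -0.6]
gripper_width: 0.126
gripper_force: 50.0
```

Call:
apply_moves --pt "0 0 1 0 0 0" --pt "0 0 2 0 0 0" --pt "0 0 3 0 0 0" --pt "0 0 4 0 0 0" --pt "0 0 5 0 0 0" --pt "0 0 6 0 0 0" --pt "0 0 6 0 0 0" --pt "0 0 6 0 0 0"

```text
time: 22.6
ee_pos: [0.5556, 0.0464, 0.1383]
tcp_rot: [-180.0, -0.1, 179.7]
ft_force: [-3.4, -0.4, -0.2]
gripper_width: 0.124
gripper_force: 50.0
```

Call:
apply_moves --pt "0 0 0.5 0 0 0" --pt "0 0 1 0 0 0" --pt "0 0 1.5 0 0 0" --pt "0 0 2 0 0 0" --pt "0 0 2.5 0 0 0" --pt "0 0 3 0 0 0" --pt "0 0 3.5 0 0 0" --pt "0 0 4 0 0 0"

```text
time: 23.27
ee_pos: [0.5555, 0.0464, 0.1344]
tcp_rot: [-180.0, -0.1, 179.7]
ft_force: [-5.0, -0.0, 3.1]
gripper_width: 0.125
gripper_force: 50.0
```

Call:
apply_moves --pt "0 0 0 0 0 0" --pt "0 0 0 0 0 0" --pt "0 0 0 0 0 0" --pt "0 0 0 0 0 0" --pt "0 0 0 0 0 0" --pt "0 0 0 0 0 0" --pt "0 0 0 0 0 0" --pt "0 0 0 0 0 0" --fingers 0

```text
time: 23.93
ee_pos: [0.5562, 0.0465, 0.1346]
tcp_rot: [180.0, 0.0, 179.7]
ft_force: [-0.2, 0.3, -0.7]
gripper_width: 0.496
gripper_force: 0.0
```

Call:
apply_moves --pt "0 0 -5 0 0 0" --pt "0 0 -20 0 0 0" --pt "0 0 -45 0 0 0" --pt "0 0 -75 0 0 0" --pt "0 -25 -95 0 0 0" --pt "0 -60 -100 0 0 0" --pt "0 -95 -100 0 0 0" --pt "0 -130 -100 0 0 0"

```text
time: 24.6
ee_pos: [0.5557, -0.0847, 0.236]
tcp_rot: [-180.0, 0.1, 179.8]
ft_force: [0.2, -0.5, 0.0]
gripper_width: 0.499
gripper_force: 0.0
```

Call:
apply_moves --pt "0 -35 0 0 0 0" --pt "0 -70 0 0 0 0" --pt "0 -105 0 0 0 0" --pt "0 -120 0 0 0 0" --pt "0 -120 0 0 0 0" --pt "0 -120 0 0 0 0" --pt "0 -120 0 0 0 0" --pt "0 -120 0 0 0 0"

```text
time: 25.27
ee_pos: [0.5552, -0.2017, 0.2348]
tcp_rot: [180.0, 0.0, 179.9]
ft_force: [0.0, -0.3, 0.1]
gripper_width: 0.5
gripper_force: 0.0
```

Run:
```python
from h import *
import pickle
np.set_printoptions(precision=4,suppress=True)
t=snapshot("top");s=snapshot("scene");pickle.dump((t,s),open("4.pkl","wb"))
o=robot.observe();print(o["ee_pos"],o["ft_force"],o["time"])
for q in ([.5555,.0455,.133],[.5465,.0455,.045],[.5465,.0455,.095]): print(proj(t,q),proj(s,q))
f=lambda im,x,y,w,h,k:cv2.resize(im[y:y+h,x:x+w],None,fx=k,fy=k,interpolation=cv2.INTER_CUBIC)
cv2.imwrite("pics/c6.png",np.hstack([f(t["color"],275,170,50,50,8),f(s["color"],322,160,50,50,8)]))
```

```text
[ 0.5553 -0.202   0.2348] [-0.3938 -0.5724 -0.0115] 25.3667
[305.9715 195.0782] [343.9565 187.106 ]
[306.7309 205.0309] [341.5818 199.5823]
[306.1803 201.4302] [342.1219 191.419 ]
```

View pics/c6.png

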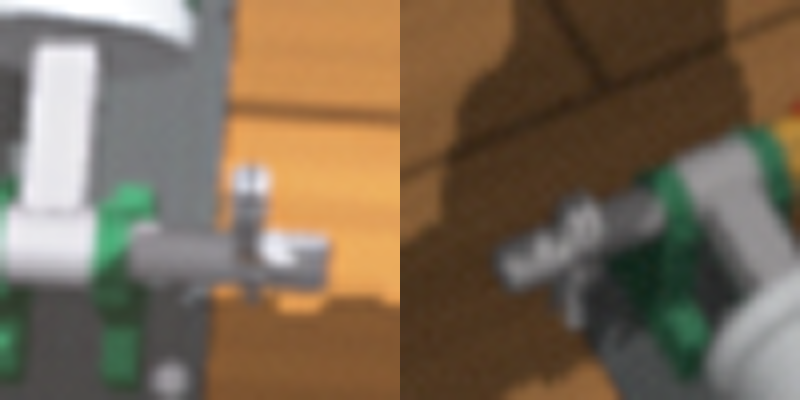

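The clip stands upright and square on the pin. The coil is at top (306,193) and scene (344.4,186.4), where it should be when home, and the gripper is clear.

```bash
python3 -c "
from h import *
print(workorder.hand_in())"
```

```text
the job is handed in; nothing more can be done
None
```

The job is handed in after about 25 s, but no verdict came back. The pin was pushed to its stop, the R-clip was pressed through the cross-hole and released, and the last pictures showed it upright round the pin. The highest force read was about 17 N.

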